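# Raise the sash of the extraction cabinet to its working mark

### The arm

A 6-joint arm with a two-finger parallel gripper is mounted at the origin on the work surface. World frame = base frame: x ahead of the robot, y to its left, z up, the work surface at z = 0. Lengths are in m, angles in rad, forces in N, time in s.
With the tool pointing down it reaches from about 0.375 to 0.9 m from the base axis. Payload 3.1 kg.
Tool frame: the origin (TCP) lies midway between the tips of the shut fingers; the grasp point (between the pads) lies 19 mm behind it; x points along the fingers, z is the direction in which the jaws open and shut, and the axes are right-handed (so a half turn about x gives the same grasp; the last joint's range is limited). The gripper opens to 85 mm and grips with 20 to 120 N. Pads are 22 mm wide; open, the fingers measure 114 mm over their backs; the gripper's body (76 mm by 85 mm) begins 54 mm behind the grasp point. The pads swing forward as they close: fully open they stand 13 mm farther back than shut.
Start: joints at [-1.28, 0.527, 1.433, -0, 1.181, -0.178], TCP at [0.283, -0.557, 0.203] pointing down, gripper open.
Joint ranges: [-3.08, 3.08], [-0.75, 2.2], [0.22, 2.44], [-1.43, 4.57], [0, 2.65], [-2.85, 2.85]. Speed limits (rad/s): [2.79, 2.79, 3.14, 3.14, 3.14, 3.14].

### API

Orientations are given as a unit quaternion [x, y, z, w].
In Python, from station import status, snapshot, camera_params, ticket gives the robot as it stands.
- The arm moves only by the tool arm_command, never from a script. Its argument "series" is a list that holds one entry, the list of rows, each a list of 4 numbers: the shift along the tool's x, y, z in mm, then the turn about the tool's x in rad. A call has 1 to 10 rows; each row shifts and turns the commanded pose from where the row before left it, along the tool's axes as they then stand; what a row does not reach is not made up. A row lasts 1/10 s, in which the tool goes at most 50 mm and 8.59 degrees, less where a joint would pass 70% of its speed; a pose out of reach is approached as far as the arm can. A call is refused whole if a number of a shift passes 50 or a number of a turn 0.15, either way. A call with a gripper value outside its range is refused whole. "jaw" is the opening in per cent of the stroke, from 0 (shut) to 100 (fully open), set as the call begins (left out, the last holds). The fingers move at their own pace and stop on an object; "force" is the grip in N (left out, the last holds). Time passes only in rows, so rows that do not move let the fingers close. It gives the time, the measured TCP pose, the force and the opening at its end, in the units of the state.
- status.sense(): the state, without advancing time (a new reading comes with each control period).
- snapshot(name): name is "scene" or "top" or "wrist"; returns the picture (420x560x3 uint8, red, green, blue); there is no depth.
- camera_params(name): a dict with "fovy" (degrees; the focal length in pixels is half the picture's height over the tangent of half this angle, whatever the lens; pixels are square), "cx", "cy" (the principal point, pixels), "extrinsics" (4x4, takes a point from camera to world coordinates); the wrist camera has in their place "mount" (4x4, takes a point from camera to tool coordinates, whose origin is the TCP and whose axes are the tool frame's). Camera axes: x right, y down, z forward; pixel columns grow to the right and rows downward; lengths in m; the calibration is good to about 2 mm. A picture is of the moment at which its call begins: read the wrist's pose just before it. camera_params takes no time and is no camera call.
- ticket.sign_off(): hands the job in, once; it reports no verdict.
The state is a dict: "t": time; "q": joint angles; "qd": joint speeds; "tau": joint torques, N m; "tcp_pos": TCP position; "tool_rot": TCP orientation; "force": force on the tool from outside, world axes, zero at the start; "ft_torque": the same for the moment, N m; "finger_gap": opening from 0.0 (shut) to 1.0 (fully open).
Only numpy, scipy, OpenCV 4.12 (cv2) and the standard library are available. Lean on these libraries where they do the work, as an engineer would, in place of code of your own. Each camera call takes 0.05 s, during which the arm holds its last target. There are 200 camera calls.

### The job

Get the extraction cabinet ready for work on the clock movement: put your fingertips beneath the lip of the clear sliding sash and push it up until the lip is level with the pointer clamped to the jamb, then take your hand away and leave the sash standing there. Do not pinch or grip the lip, and leave the movement, the jar and the small things lying about where they are.

Things in the scene. Friction and masses are not known exactly. Their poses are not given: they have to be found in the camera images.
- hood: Bench-top extraction cabinet, clear sheets in an aluminium frame, 610 wide, 310 deep, 570 mm high, fixed. Origin on the bench under the middle of the sash plane; x level into the cabinet (away from its front and the robot), y left along the sash, z up. Base tray 20 mm high; round sill 23 mm high reaching to x = -29 mm. Jambs 44 mm wide at y = -247 and +247 mm, front faces at x = -20 mm.
- sash (a joint): Height of the sash above fully shut, in m, 0 to 0.26, growing upward. The sash is a clear sheet 448 mm wide and 277 mm high with its rail in the plane x = 0 of the cabinet, with counterweights on belts beside the jambs: it is balanced and stays at any height; it takes about 2 to 5 N upward to slide it. It starts part open.
- lip_front (a point): Middle of the front edge of the lip, half-way up its thickness; axes as the cabinet. The lip runs along the sash's bottom edge: 410 mm long, 12 mm thick, jutting out 50 mm (-x) from the sash plane; its underside is 6 mm below this point, 35 mm above the bench when shut, flat for 38 mm back from the front edge. Nothing stands under or before the middle 260 mm of the lip.
- strip: Black rubber strip, the lower 5 mm of the lip along its whole length: the surface to push. Axes as the cabinet; the origin is the middle of the sash's length, in the sash plane, at the height of the lip's mid-thickness (50 mm behind lip_front).
- flange: Aluminium flange, the upper 7 mm of the lip along its whole length, its front edge 2 mm behind the strip's. Same origin and axes as the strip. Pressing on this and on the strip at once is pinching the lip.
- pointer: Height pointer: a 44 x 36 x 36 mm white plastic block with a steel thumbscrew, clamped to the front of the left (+y) jamb, with a 26 mm steel cone, 12 mm thick, pointing right to the left end of the lip. Origin at the tip of the cone, 7 mm beyond the end of the lip; axes as the cabinet; fixed. The lip is level with it when lip_front is at the height of this tip.
- movement: Brass clock movement, 90 x 120 mm, 73 mm high (83 with an arbor that sticks up), about 0.75 kg, standing inside the cabinet. Origin at the centre of its underside. Not to be moved.
- jar: Amber glass jar with a steel cap, 60 mm diameter, 85 mm high, standing inside the cabinet. Origin at the centre of its underside. Not to be moved.
- loupe: Black eye loupe, 40 mm diameter, 30 mm high, on the bench. Origin at the centre of its underside. Not to be moved.
- screwdriver: Screwdriver 160 mm long with a wooden handle, lying on the bench. Origin under its middle. Not to be moved.
- barrel: Brass mainspring barrel, 50 mm diameter, 24 mm high with its arbor, lying on the bench in front of one end of the lip. Origin at the centre of its underside. Not to be moved.
- oilcup: Small steel oil cup, 34 mm diameter, 29 mm high, on the bench in front of one end of the lip. Origin at the centre of its underside. Not to be moved.
- block: Round steel bench block, 64 mm diameter, 20 mm high, on the bench. Origin at the centre of its underside. Not to be moved.

How it is judged:
On the way, in this order (a step that is already met when the one before it is completed fails the run):
1. the fingers push the sash up from beneath its lip (rubber strip touched by the fingers while the sash has risen 20 mm) (contact force between the fingers and strip above 0.5 N and z of lip_front in the frame of pointer below -0.01 m and distance of lip_front from where it was at the start of the episode above 0.02 m), for 0.1 s.
2. the lip is level with the pointer (z of lip_front in the frame of pointer between -0.007 and 0.007 m), for 0.2 s.
At the end, for the whole second after the job is handed in: The middle of the lip's thickness stands within 7 mm of the height of the pointer's tip, the sash is at rest and free of the hand, and the movement, the jar and the five things on the bench are within 20 mm of where they were (all of step 2 and velocity of joint sash between -0.005 and 0.005 m/s and distance of each of movement, jar, loupe, screwdriver, barrel, oilcup, block from where it was at the start of the episode below 0.02 m); the robot touches nothing.
It fails at once if the lip is pinched: fingers press on its top and its underside at once (over 2 N each) (contact force between the fingers and strip above 2 N and contact force between the fingers and flange above 2 N).
It fails at once if the movement, the jar or one of the small things is shoved, lifted or carried (moved over 20 mm) (distance of any of movement, jar, loupe, screwdriver, barrel, oilcup, block from where it was at the start of the episode above 0.02 m).
It also fails if it takes over 43 s, if anything falls off the work surface, if the arm or the gripper's body presses on something with over 40 N, if the wrist force passes 120 N, or if a joint passes its speed limit or range.

## Working session

There is one attempt and no reset: what is moved stays moved. The work goes in short steps, Python scripts to look and compute and a tool call to move; the robot and the scene stay as the last step left them, time stands still between calls to the robot, and variables do not carry over. Pictures are saved under pics/ and viewed, about 8 in all and at most 12, crops included, and the job is handed in when it is done.

Besides the shell and the picture viewer there is one more tool, called after ">>>" as name([rows], argument=value, ...), one row to a line, values as JSON. arm_command: Moves the arm, as the interface text tells. Its arguments: {"type":"object","properties":{"series":{"type":"array"},"jaw":{"type":"number"},"force":{"type":"number"}},"required":["series"]}

```bash
mkdir -p pics; ls; python3 - <<'E'
from station import status,snapshot,camera_params
import cv2,numpy as np
s=status.sense();print(s)
for n in("scene","top","wrist"):
    print(n,camera_params(n))
for n in("scene","top"):
    im=snapshot(n);cv2.imwrite(f"pics/{n}0.png",cv2.cvtColor(im,cv2.COLOR_RGB2BGR))
E
```

```text
pics
{'t': 0.0, 'q': array([-1.27951461e+00,  5.28454173e-01,  1.43391305e+00, -1.14292314e-05,
        1.18136750e+00, -1.78516107e-01]), 'qd': array([ 3.04247867e-04, -4.85652986e-04, -3.74470368e-04, -3.58883118e-04,
       -4.23770567e-05, -1.24176906e-03]), 'tau': array([-7.97968369e-05, -4.42356384e+01, -1.78023165e+01, -3.89771512e-04,
        8.39491084e-03, -2.99527549e-07]), 'tcp_pos': array([ 0.28273027, -0.55652912,  0.20233762]), 'tool_rot': array([ 0.37039678,  0.60320907, -0.36939338,  0.6020744 ]), 'force': array([-0.18466702,  0.18476543,  0.25798487]), 'ft_torque': array([-0.0217724 , -0.0371631 ,  0.01748218]), 'finger_gap': 1.001552664797179}
scene {'fovy': 49.14107650979373, 'cx': 286.4169822106038, 'cy': 218.60707884344436, 'extrinsics': array([[-0.886203  ,  0.44001333, -0.14502588,  0.79782052],
       [ 0.46329007,  0.83992343, -0.28264987,  0.4503194 ],
       [-0.00255908, -0.31767422, -0.94819647,  1.56723242],
       [ 0.        ,  0.        ,  0.        ,  1.        ]])}
top {'fovy': 47.29420399038916, 'cx': 276.4497108292574, 'cy': 210.00568620506874, 'extrinsics': array([[-0.02827187, -0.99227275,  0.12081178,  0.44069487],
       [-0.99954639,  0.0268083 , -0.01372304,  0.04458751],
       [ 0.01037824, -0.12114496, -0.99258057,  1.38905839],
       [ 0.        ,  0.        ,  0.        ,  1.        ]])}
wrist {'fovy': 67.24979841085543, 'cx': 280.72266416238284, 'cy': 207.29001829547715, 'mount': array([[-3.95641798e-05, -2.97458315e-01,  9.54734806e-01,
        -1.70470061e-01],
       [-5.13811092e-06, -9.54734806e-01, -2.97458316e-01,
         7.56434511e-02],
       [ 9.99999999e-01, -1.66742276e-05,  3.62449258e-05,
        -5.57340577e-04],
       [ 0.00000000e+00,  0.00000000e+00,  0.00000000e+00,
         1.00000000e+00]])}
```

View pics/scene0.png

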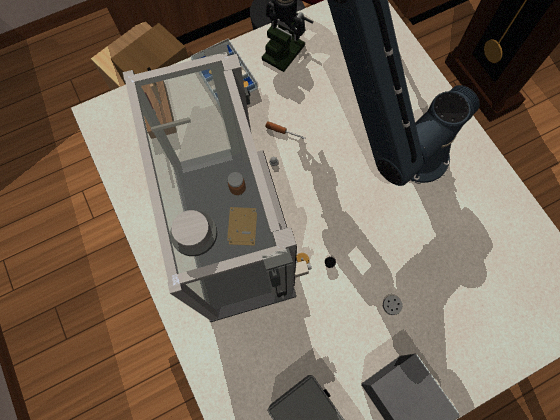

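View pics/top0.png

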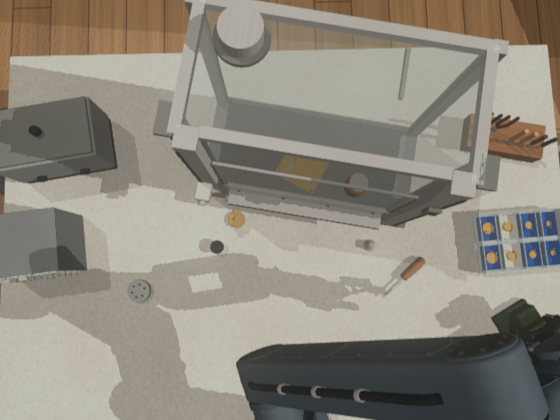

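Overview: the cabinet is at the top of the top view. The lip runs from about (228,200) to (380,225), with the white pointer block at (205,190). The barrel is at (236,218), oil cup (368,244), loupe (217,247) and block (139,290). Next I'll look at enlarged crops.

```bash
python3 - <<'E'
import cv2,numpy as np
a=cv2.imread("pics/top0.png")[120:270,180:460]
b=cv2.imread("pics/scene0.png")[140:290,180:380]
a=cv2.resize(a,(784,420),interpolation=cv2.INTER_CUBIC)
cv2.imwrite("pics/ctop.png",a)
cv2.imwrite("pics/cscene.png",cv2.resize(b,(800,600),interpolation=cv2.INTER_CUBIC))
E
```

```text
(no output)
```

View pics/ctop.png

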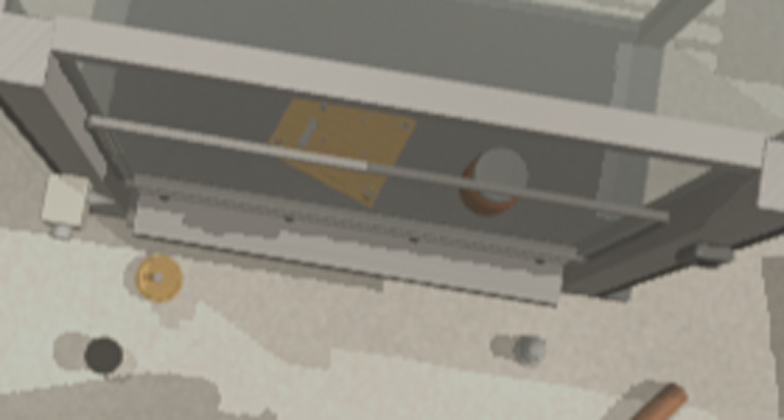

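View pics/cscene.png

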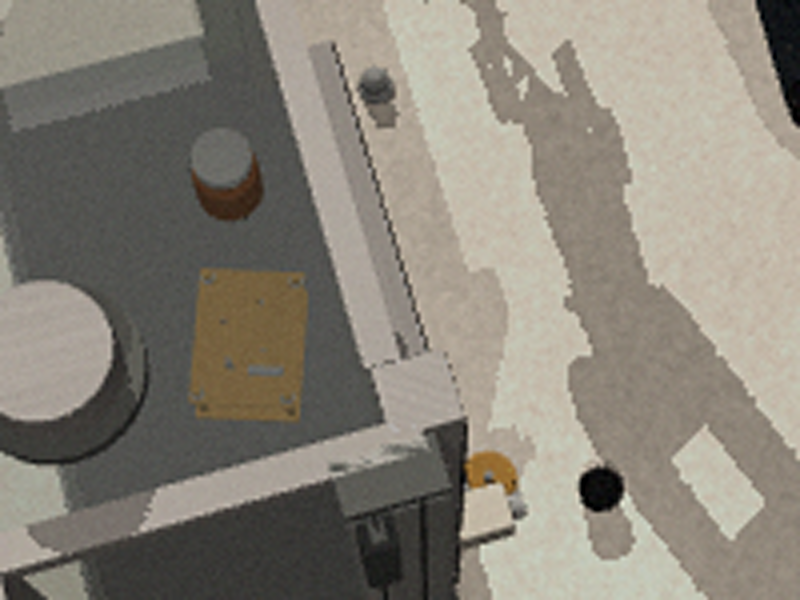

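```bash
cat > h.py <<'E'
import numpy as np,cv2
from scipy.optimize import least_squares
from scipy.spatial.transform import Rotation as R
from station import status,snapshot,camera_params
def cam(n,s=None):
    c=camera_params(n);f=210/np.tan(np.radians(c["fovy"]/2))
    if "mount" in c:
        T=np.eye(4);T[:3,:3]=R.from_quat(s["tool_rot"]).as_matrix();T[:3,3]=s["tcp_pos"];E=T@c["mount"]
    else:E=c["extrinsics"]
    return f,c["cx"],c["cy"],E
def proj(C,P):
    f,cx,cy,E=C;p=(np.atleast_2d(P)-E[:3,3])@E[:3,:3]
    return np.c_[cx+f*p[:,0]/p[:,2],cy+f*p[:,1]/p[:,2]]
def tri(obs): # [(C,(u,v))...]
    A=[];b=[]
    for (f,cx,cy,E),(u,v) in obs:
        d=E[:3,:3]@np.array([(u-cx)/f,(v-cy)/f,1]);d/=np.linalg.norm(d);M=np.eye(3)-np.outer(d,d)
        A.append(M);b.append(M@E[:3,3])
    A=np.vstack(A);b=np.hstack(b);x,*_=np.linalg.lstsq(A,b,rcond=None);return x,np.linalg.norm(A@x-b)
def hood(p,P): # p=x,y,yaw
    c,s=np.cos(p[2]),np.sin(p[2]);return np.atleast_2d(P)@np.array([[c,s,0],[-s,c,0],[0,0,1]])+[p[0],p[1],0]
E
cat > fit.py <<'E'
from h import *
T,S=cam("top"),cam("scene")
t=lambda u,v:(180+u/2.8,120+v/2.8)
s=lambda u,v:(180+u/4,140+v/4)
# lip flange/strip top-front ends and hood top front corners
print("lipR",tri([(T,t(557,304)),(S,s(334,42))]),"lipL",tri([(T,t(134,235)),(S,s(427,350))]))
def r(p):
    zl=p[3]
    a=proj(T,hood(p,[[-.05,.205,zl-.001],[-.05,-.205,zl-.001]]))-[t(134,237),t(557,305)]
    b=proj(S,hood(p,[[-.05,-.205,zl-.001]]))-[s(334,42)]
    return np.r_[a.ravel(),b.ravel()]
o=least_squares(r,[.65,-.05,0,.1]);print(o.x,o.fun)
P=tri([(T,t(66,198)),(S,s(490,515))]);print("block top ctr",P, "in hood",(P[0]-[o.x[0],o.x[1],0])@hood([0,0,o.x[2]],np.eye(3)).T)
P=tri([(T,t(62,233)),(S,s(517,508))]);print("thumbscrew",P)
for n,u,v in(("barrel",158,278),("loupe",103,355),("oil",528,350)):
    print(n,"bench-ish",tri([(T,t(u,v)),(S,dict(barrel=s(490,475),loupe=s(600,490),oil=s(377,85))[n])]))
print(proj(S,[[.283,-.557,.2]]),proj(T,[[.283,-.557,.2]]))
E
python3 fit.py
```

```text
lipR (array([ 0.53498128, -0.23928652,  0.12921137]), np.float64(0.004885104104230229)) lipL (array([0.60329374, 0.12277536, 0.34041264]), np.float64(0.03284710392876492))
[ 0.62330929 -0.05319182 -0.19418532  0.11719004] [-0.41028174 -0.07451629  0.01468033  1.02117293 -1.35085278  0.06563868]
block top ctr (array([0.62875195, 0.20895739, 0.23391406]), np.float64(0.008932940448151148)) in hood [-0.04524584  0.25827242  0.23391406]
thumbscrew (array([0.60333006, 0.21287073, 0.21541585]), np.float64(0.0038556201161276766))
barrel bench-ish (array([0.58167273, 0.14276721, 0.02077041]), np.float64(0.0036004756072817437))
loupe bench-ish (array([0.50466726, 0.19926041, 0.02477051]), np.float64(0.00305435988742405))
oil bench-ish (array([ 0.49814865, -0.23347312,  0.01734719]), np.float64(0.0030898974795540526))
[[284.49000676  41.55688516]] [[519.8206875  326.63902449]]
```

The lip's mid-height is about 0.12 m. The pointer is about 0.215 m, going by the block's top and its thumbscrew. The moves only shift the tool and turn it about its own axis, so I'll check how the tool behaves at the edge of its reach, while clear of everything.

>>> arm_command([
  [[-50, 0, 0, 0], [-50, 0, 30, 0], [0, 0, 50, 0], [0, 0, 50, 0], [0, 0, 50, 0], [0, 0, 50, 0], [0, 0, 50, 0], [0, 0, 50, 0], [0, 0, 50, 0], [0, 0, 50, 0]],
], jaw=0)

```text
t: 1.1
tcp_pos: [0.4275, -0.8422, 0.2587]
tool_rot: [0.357, 0.581, -0.383, 0.624]
force: [0.0, 0.6, -0.2]
finger_gap: -0.0
```

```bash
python3 -c "
from h import *
s=status.sense();print(s['t'],s['q'],s['tcp_pos'],R.from_quat(s['tool_rot']).as_matrix().round(3))"
```

```text
1.1 [-1.22219832  1.03938542  0.22251648  0.00980241  1.80934841 -0.11846398] [ 0.42748771 -0.84221074  0.25866584] [[ 0.033  0.892  0.451]
 [-0.063  0.453 -0.889]
 [-0.997  0.001  0.071]]
```

>>> arm_command([
  [[0, 0, 50, 0], [0, 0, 50, 0], [0, 0, 50, 0]],
])

```text
t: 1.4
tcp_pos: [0.4448, -0.8763, 0.242]
tool_rot: [0.338, 0.55, -0.4, 0.651]
force: [0.3, -0.6, 0.2]
finger_gap: 0.002
```

>>> arm_command([
  [[0, 0, -50, 0], [0, 0, -50, 0], [0, 0, -50, 0]],
])

```text
t: 1.7
tcp_pos: [0.388, -0.7657, 0.2208]
tool_rot: [0.337, 0.55, -0.4, 0.651]
force: [0.4, -0.9, 0.0]
finger_gap: -0.002
```

The tilt persists. When a commanded pose is out of reach, the tool leans outward, and that lean stays for the later moves. So I can bring the fingers towards horizontal, which pushing from beneath needs. I'll collect poses for a kinematic model as I climb to clear height in front of the cabinet.

```bash
cat > log.py <<'E'
from h import *
import json
s=status.sense();M=R.from_quat(s['tool_rot']).as_matrix()
print(s['t'],s['q'].round(3),s['tcp_pos'].round(3),'\n',M.round(2),s['force'].round(1))
open('log.txt','a').write(json.dumps([list(s['q']),list(s['tcp_pos']),list(s['tool_rot'])])+'\n')
E
cat > log.txt <<'E'
[[-1.27951461,0.528454173,1.43391305,0,1.1813675,-0.178516],[0.28273027,-0.55652912,0.20233762],[0.37039678,0.60320907,-0.36939338,0.6020744]]
E
python3 log.py
```

```text
1.7 [-1.241  0.786  0.874  0.024  1.314 -0.144] [ 0.388 -0.766  0.221] 
 [[ 0.08  0.89  0.45]
 [-0.15  0.45 -0.88]
 [-0.99  0.    0.17]] [ 0.4 -0.9  0. ]
```

>>> arm_command([
  [[-34, 20, -27, 0], [-34, 20, -27, 0], [-34, 20, -27, 0], [-34, 20, -27, 0], [-34, 20, -27, 0], [-34, 20, -27, 0], [-34, 20, -27, 0], [-34, 20, -27, 0], [-34, 20, -27, 0]],
])

```text
t: 2.6
tcp_pos: [0.4169, -0.4238, 0.4844]
tool_rot: [0.337, 0.55, -0.4, 0.651]
force: [0.7, -0.3, 0.3]
finger_gap: 0.003
```

```bash
python3 log.py
```

```text
2.6 [-0.969  0.215  1.181 -0.022  1.578  0.13 ] [ 0.417 -0.424  0.484] 
 [[ 0.08  0.89  0.45]
 [-0.15  0.45 -0.88]
 [-0.99  0.    0.17]] [ 0.7 -0.3  0.3]
```

>>> arm_command([
  [[-34, 20, -27, 0], [-34, 20, -27, 0], [-34, 20, -27, 0], [-34, 20, -27, 0], [-34, 20, -27, 0]],
])

```text
t: 3.1
tcp_pos: [0.4326, -0.2343, 0.6293]
tool_rot: [0.337, 0.549, -0.4, 0.651]
force: [0.2, 0.1, 0.4]
finger_gap: -0.002
```

```bash
python3 log.py
```

```text
3.1 [-0.677  0.061  1.009 -0.074  1.917  0.394] [ 0.433 -0.234  0.629] 
 [[ 0.08  0.89  0.45]
 [-0.15  0.45 -0.88]
 [-0.99 -0.    0.17]] [0.2 0.1 0.4]
```

```bash
cat > kin.py <<'E'
from h import *
import json
D=[json.loads(l) for l in open('log.txt')]
rz=lambda a:R.from_euler('z',a).as_matrix()
ry=lambda a:R.from_euler('y',a).as_matrix()
# at q=0 arm straight up; forearm axis +z ; tool x along +z when sum=0; q5 about y
def fk(p,q,s4=1,s6=1):
    a,b,h,x1,z1,x2,z2,xt,T,o6=p
    M=rz(q[0]);P=M@np.array([a,b,h]);M=M@ry(q[1]);P=P+M@[x1,0,z1];M=M@ry(q[2])@rz(s4*q[3]);P=P+M@[x2,0,z2]
    M=M@ry(q[4])@rz(s6*q[5]+o6);P=P+M@[0,0,T]+(M@rz(-s6*q[5]-o6))@[xt,0,0]
    return P,np.c_[M[:,2],M[:,0],M[:,1]]
def fit():
    best=None
    for s4 in(1,-1):
        for s6 in(1,-1):
            def res(p):
                o=[]
                for q,t,w in D:
                    P,M=fk(p,q,s4,s6);o+=[(P-t)*10,(M-R.from_quat(w).as_matrix()).ravel()]
                return np.r_[np.hstack(o),1e-3*np.array(p)[:9]]
            for o6 in(0,1.57,3.14,-1.57):
                s=least_squares(res,[0,.1,.15,0,.45,0,.4,0,.25,o6])
                if best is None or s.cost<best[0]:best=(s.cost,s.x,s4,s6,abs(s.fun).max())
    return best
if __name__=="__main__":
    b=fit();print(b)
    for q,t,w in D:print((fk(b[1],q,b[2],b[3])[0]-t).round(4))
E
python3 kin.py
```

```text
(np.float64(0.0019095553076405969), array([ 0.03264661,  0.11201505,  0.22047768, -0.01395301,  0.59072361,
        0.12862378,  0.40469991,  0.02682154,  0.26158999,  1.57079522]), 1, 1, np.float64(0.032381957908944325))
[ 0.0015 -0.0014  0.0004]
[0.0025 0.0015 0.0002]
[-0.0015  0.0015 -0.0024]
[-0.0014 -0.0032  0.0017]
```

```bash
cat > ik.py <<'E'
from kin import *
b=fit();p,s4,s6=b[1:4]
lo=np.array([-3.08,-.75,.22,-1.43,0,-2.85]);hi=np.array([3.08,2.2,2.44,4.57,2.65,2.85])
def ik(P,xd,seed):
    f=lambda q:np.r_[(fk(p,q,s4,s6)[0]-P)*5,fk(p,q,s4,s6)[1][:,0]-xd,1e-4*q[5]]
    s=least_squares(f,np.clip(seed,lo+.01,hi-.01),bounds=(lo,hi));return s.x,abs(s.fun[:6]).max()
H=np.array([.623,-.053,-.194])
if __name__=="__main__":
  for pitch in(0,.2,.4,.6,.8):
    for yaw in(-.194,-.5,.1):
      xd=np.array([np.cos(yaw)*np.cos(pitch),np.sin(yaw)*np.cos(pitch),-np.sin(pitch)])
      for z in(.09,.19):
        P=hood(H,[-.025,0,z])[0];o=[]
        for s in([-.3,-.2,2.,0,.3,0],[-.3,-.2,2,3.1,.8,0],[-.3,.4,1.5,1.5,.8,0]):
            q,e=ik(P,xd,np.array(s))
            if e<.01:o.append(q.round(2).tolist())
        print(pitch,yaw,z,o)
E
python3 ik.py
```

```text
0 -0.194 0.09 []
0 -0.194 0.19 []
0 -0.5 0.09 []
0 -0.5 0.19 []
0 0.1 0.09 []
0 0.1 0.19 []
0.2 -0.194 0.09 []
0.2 -0.194 0.19 []
0.2 -0.5 0.09 []
0.2 -0.5 0.19 []
0.2 0.1 0.09 []
0.2 0.1 0.19 []
0.4 -0.194 0.09 []
0.4 -0.194 0.19 []
0.4 -0.5 0.09 []
0.4 -0.5 0.19 []
0.4 0.1 0.09 []
0.4 0.1 0.19 []
0.6 -0.194 0.09 []
0.6 -0.194 0.19 []
0.6 -0.5 0.09 []
0.6 -0.5 0.19 []
0.6 0.1 0.09 []
0.6 0.1 0.19 []
0.8 -0.194 0.09 []
0.8 -0.194 0.19 [[-0.2, 0.38, 1.99, -0.28, 0.0, 0.0], [-0.2, 0.38, 1.99, -0.28, 0.0, 0.0]]
0.8 -0.5 0.09 []
0.8 -0.5 0.19 []
0.8 0.1 0.09 []
0.8 0.1 0.19 []
```

```bash
cat > scan.py <<'E'
from ik import *
rng=np.random.default_rng(0)
for pitch in(0,.15,.3,.5,.8):
  for yaw in np.arange(-1.5,1.51,.3):
    xd=np.array([np.cos(yaw)*np.cos(pitch),np.sin(yaw)*np.cos(pitch),-np.sin(pitch)])
    P=hood(H,[-.03,0,.1])[0];best=(9,)
    for k in range(14):
        s=np.array([rng.uniform(-1.5,1.5),rng.uniform(-.7,1),rng.uniform(1,2.4),rng.choice([0,1.5,3.1]),rng.uniform(.1,2),0])
        q,e=ik(P,xd,s)
        if e<best[0]-1e-3:best=(e,q.round(2).tolist())
    if best[0]<.1:print(pitch,round(yaw,1),round(best[0],3),best[1])
E
time python3 scan.py
```

```text
0 -1.5 0.0 [0.37, 1.15, 1.77, -1.28, 1.64, -0.0]
0 -1.2 0.093 [0.41, 1.14, 1.96, -1.43, 1.57, 0.0]
0 -0.9 0.0 [0.37, 1.17, 2.36, 4.43, 1.68, -0.0]
0 0.6 0.042 [-1.07, 1.29, 2.44, 1.43, 1.51, 0.0]
0 0.9 0.0 [-1.02, 1.18, 2.2, 1.23, 1.49, 0.0]
0 1.2 0.0 [-0.92, 1.13, 1.91, 1.02, 1.62, 0.0]
0 1.5 0.0 [-0.81, 1.13, 1.65, 0.86, 1.81, 0.0]
0.15 -1.5 0.0 [0.37, 1.08, 1.78, -1.24, 1.51, 0.0]
0.15 -1.2 0.08 [0.41, 1.06, 1.99, -1.43, 1.42, 0.0]
0.15 -0.9 0.0 [0.37, 1.08, 2.4, 4.38, 1.53, -0.0]
0.15 0.6 0.076 [-1.07, 1.18, 2.44, 1.46, 1.37, 0.0]
0.15 0.9 0.0 [-1.02, 1.1, 2.24, 1.25, 1.36, 0.0]
0.15 1.2 0.0 [-0.92, 1.06, 1.92, 1.01, 1.51, 0.0]
0.15 1.5 0.0 [-0.81, 1.06, 1.66, 0.83, 1.7, 0.0]
0.3 -1.5 0.0 [0.36, 1.01, 1.78, -1.2, 1.39, -0.0]
0.3 -1.2 0.06 [0.4, 0.98, 2.01, -1.43, 1.28, 0.0]
0.3 -0.9 0.0 [0.35, 0.99, 2.43, 4.33, 1.37, 0.0]
0.3 0.6 0.093 [-1.05, 1.05, 2.44, 1.48, 1.23, -0.0]
0.3 0.9 0.0 [-1.01, 1.0, 2.25, 1.27, 1.23, 0.0]
0.3 1.2 0.0 [-0.91, 0.98, 1.93, 0.99, 1.4, 0.0]
0.3 1.5 0.0 [-0.8, 0.99, 1.67, 0.8, 1.6, 0.0]
0.5 -1.5 0.0 [0.32, 0.91, 1.77, -1.12, 1.23, 0.0]
0.5 -1.2 0.024 [0.37, 0.89, 2.04, -1.43, 1.08, -0.0]
0.5 -0.9 0.0 [0.32, 0.87, 2.44, 4.28, 1.14, -0.0]
0.5 0.6 0.082 [-1.01, 0.89, 2.44, 1.52, 1.04, 0.0]
0.5 0.9 0.0 [-0.98, 0.88, 2.25, 1.26, 1.07, 0.0]
0.5 1.2 0.0 [-0.87, 0.88, 1.93, 0.94, 1.25, 0.0]
0.5 1.5 0.0 [-0.77, 0.9, 1.68, 0.74, 1.46, -0.0]
0.8 -1.5 0.0 [0.23, 0.79, 1.73, -0.93, 1.03, -0.0]
0.8 -1.2 0.0 [0.28, 0.76, 1.97, -1.25, 0.82, 0.0]
0.8 -0.9 0.0 [0.25, 0.73, 2.36, 4.34, 0.75, 0.0]
0.8 -0.3 0.093 [-0.27, 0.53, 1.98, -0.0, 0.0, 0.0]
0.8 0.6 0.033 [-0.91, 0.71, 2.44, 1.58, 0.76, 0.0]
0.8 0.9 0.0 [-0.87, 0.72, 2.15, 1.12, 0.86, -0.0]
0.8 1.2 0.0 [-0.78, 0.74, 1.88, 0.82, 1.07, 0.0]
0.8 1.5 0.0 [-0.69, 0.78, 1.67, 0.64, 1.27, 0.0]
real	0m14.661s
user	0m15.115s
sys	0m0.048s
```

Reaching under the lip level and head-on isn't possible for this arm. A steeper lean into the cabinet should hook the fingertip under the strip's front edge. I'll check which leans are reachable, and move to clear height on the arm plane facing the cabinet.

```bash
cat > scan2.py <<'E'
from ik import *
for pitch in(.6,.7,.8,.9,1.,1.1,1.2):
  for yaw in(-.5,-.2,.1):
    xd=np.array([np.cos(yaw)*np.cos(pitch),np.sin(yaw)*np.cos(pitch),-np.sin(pitch)]);o=[]
    for z in(.06,.09,.12,.18):
      for y in (-.08,.08):
        q,e=ik(hood(H,[-.03,y,z])[0],xd,np.array([-.2,.4,1.9,0,.4,0]));o.append((round(e,3),round(q[4],2)))
    print(pitch,yaw,o)
E
python3 scan2.py
```

```text
0.6 -0.5 [(np.float64(0.262), np.float64(0.0)), (np.float64(0.281), np.float64(0.0)), (np.float64(0.237), np.float64(0.0)), (np.float64(0.267), np.float64(0.0)), (np.float64(0.211), np.float64(0.0)), (np.float64(0.267), np.float64(0.7)), (np.float64(0.151), np.float64(0.0)), (np.float64(0.204), np.float64(0.69))]
0.6 -0.2 [(np.float64(0.277), np.float64(0.0)), (np.float64(0.253), np.float64(0.0)), (np.float64(0.245), np.float64(0.0)), (np.float64(0.228), np.float64(0.0)), (np.float64(0.212), np.float64(0.0)), (np.float64(0.202), np.float64(0.0)), (np.float64(0.155), np.float64(0.0)), (np.float64(0.143), np.float64(0.0))]
0.6 0.1 [(np.float64(0.295), np.float64(0.0)), (np.float64(0.255), np.float64(0.0)), (np.float64(0.263), np.float64(0.0)), (np.float64(0.231), np.float64(0.0)), (np.float64(0.232), np.float64(0.0)), (np.float64(0.206), np.float64(0.0)), (np.float64(0.225), np.float64(0.0)), (np.float64(0.15), np.float64(0.0))]
0.7 -0.5 [(np.float64(0.188), np.float64(0.0)), (np.float64(0.249), np.float64(0.0)), (np.float64(0.165), np.float64(0.0)), (np.float64(0.233), np.float64(0.0)
[... 4775 characters left out ...]
loat64(0.55)), (np.float64(0.0), np.float64(0.6)), (np.float64(0.0), np.float64(0.68))]
1.2 -0.2 [(np.float64(0.009), np.float64(0.25)), (np.float64(0.0), np.float64(0.34)), (np.float64(0.0), np.float64(0.35)), (np.float64(0.0), np.float64(0.4)), (np.float64(0.0), np.float64(0.44)), (np.float64(0.0), np.float64(0.48)), (np.float64(0.0), np.float64(0.6)), (np.float64(0.0), np.float64(0.62))]
1.2 0.1 [(np.float64(0.023), np.float64(0.33)), (np.float64(0.0), np.float64(0.27)), (np.float64(0.0), np.float64(0.41)), (np.float64(0.0), np.float64(0.39)), (np.float64(0.0), np.float64(0.51)), (np.float64(0.0), np.float64(0.47)), (np.float64(0.0), np.float64(0.67)), (np.float64(0.0), np.float64(0.62))]
```

>>> arm_command([
  [[-27, 24, -30, 0], [-27, 24, -30, 0], [-27, 24, -30, 0], [-27, 24, -30, 0], [-27, 24, -30, 0], [-27, 24, -30, 0], [-27, 24, -30, 0], [-27, 24, -30, 0], [0, 0, 0, -0.149], [0, 0, 0, -0.149]],
])

```text
t: 4.1
tcp_pos: [0.4818, 0.0961, 0.7984]
tool_rot: [0.232, 0.606, -0.312, 0.694]
force: [0.2, 0.1, -0.2]
finger_gap: 0.004
```

```bash
python3 log.py
```

```text
4.1 [ 0.074  0.3    0.223 -0.28   2.54   0.63 ] [0.482 0.096 0.798] 
 [[ 0.07  0.71  0.7 ]
 [-0.15  0.7  -0.7 ]
 [-0.99 -0.06  0.16]] [ 0.2  0.1 -0.2]
```

>>> arm_command([
  [[0, 0, 0, -0.149], [0, 0, 0, -0.149], [0, 0, 0, -0.149], [0, 0, 0, -0.149], [0, 0, 0, -0.149], [0, 0, 0, -0.149], [0, 0, 0, -0.149], [0, 0, 0, -0.149], [0, 0, 0, -0.149], [0, 0, 0, -0.149]],
])

```text
t: 5.1
tcp_pos: [0.4807, 0.0944, 0.8004]
tool_rot: [-0.299, 0.656, 0.18, 0.67]
force: [-0.2, -0.2, -0.1]
finger_gap: -0.0
```

>>> arm_command([
  [[0, 0, 0, -0.149], [0, 0, 0, -0.149], [0, 0, 0, -0.149], [0, 0, 0, -0.149], [0, 0, 0, -0.149], [0, -50, 0, 0], [0, -50, 0, 0], [0, -50, 0, 0]],
])

```text
t: 5.9
tcp_pos: [0.588, 0.0645, 0.7482]
tool_rot: [-0.53, 0.535, 0.396, 0.526]
force: [-0.6, -0.5, -0.4]
finger_gap: 0.001
```

```bash
python3 log.py
```

```text
5.9 [ 0.004  0.402  0.22  -0.223  2.391 -1.605] [0.588 0.064 0.748] 
 [[ 0.12 -0.98  0.14]
 [-0.15  0.12  0.98]
 [-0.98 -0.13 -0.13]] [-0.6 -0.5 -0.4]
```

>>> arm_command([
  [[-20, -45, 0, 0], [-20, -45, 0, 0], [-20, -45, 0, 0], [-20, -45, 0, 0], [-20, -45, 0, 0], [-20, -45, 0, 0]],
])

```text
t: 6.5
tcp_pos: [0.6875, 0.0278, 0.7209]
tool_rot: [0.563, -0.492, -0.362, -0.556]
force: [0.0, -0.1, -0.4]
finger_gap: 0.003
```

```bash
python3 log.py
```

```text
6.5 [-0.056  0.465  0.22  -0.169  2.182 -1.618] [0.688 0.028 0.721] 
 [[ 0.25 -0.96  0.14]
 [-0.15  0.1   0.98]
 [-0.96 -0.27 -0.12]] [ 0.  -0.1 -0.4]
```

>>> arm_command([
  [[-35, -35, 0, 0], [-35, -35, 0, 0], [-35, -35, 0, 0], [-35, -35, 0, 0], [-35, -35, 0, 0], [-35, -35, 0, 0], [-35, -35, 0, 0], [-35, -35, 0, 0]],
])

```text
t: 7.3
tcp_pos: [0.6645, 0.0207, 0.8119]
tool_rot: [0.611, -0.422, -0.302, -0.597]
force: [0.5, 0.8, 0.4]
finger_gap: -0.002
```

```bash
python3 log.py; python3 kin.py
```

```text
7.3 [-0.078  0.349  0.219 -0.136  2.075 -1.636] [0.665 0.021 0.812] 
 [[ 0.46 -0.88  0.13]
 [-0.16  0.07  0.99]
 [-0.87 -0.47 -0.1 ]] [0.5 0.8 0.4]
(np.float64(0.034973224763164994), array([ 3.82384892e-02,  1.18824440e-01,  2.52713892e-01, -1.31483565e-03,
        5.86761842e-01,  1.16175229e-01,  3.95347608e-01,  3.53202938e-02,
        2.95925390e-01,  1.57079577e+00]), 1, 1, np.float64(0.11648932532578316))
[ 0.0086 -0.0014  0.0036]
[ 0.0097  0.0031 -0.0013]
[ 0.0054  0.0025 -0.0013]
[0.0026 0.0007 0.0004]
[ 0.0012 -0.0116  0.0071]
[ 0.0002 -0.0078  0.0047]
[-0.0024 -0.0042 -0.0017]
[-0.0052 -0.0018 -0.0115]
```

>>> arm_command([
  [[10, 44, -7, 0], [10, 44, -7, 0], [10, 44, -7, 0], [10, 44, -7, 0], [10, 44, -7, 0], [10, 44, -7, 0], [10, 44, -7, 0], [40, 21, 2, 0], [40, 21, 2, 0], [40, 21, 2, 0]],
])

```text
t: 8.3
tcp_pos: [0.4291, -0.0243, 0.4816]
tool_rot: [0.612, -0.422, -0.302, -0.597]
force: [1.0, -0.4, 0.8]
finger_gap: -0.001
```

>>> arm_command([
  [[40, 21, 2, 0], [40, 21, 2, 0], [40, 21, 2, 0]],
])

```text
t: 8.6
tcp_pos: [0.4301, -0.0327, 0.3461]
tool_rot: [0.612, -0.422, -0.302, -0.597]
force: [0.8, -0.6, -1.2]
finger_gap: 0.001
```

```bash
python3 log.py; python3 - <<'E'
from h import *
import pickle
s=status.sense();im=snapshot("wrist");pickle.dump((s,im),open("w1.pkl","wb"));cv2.imwrite("pics/w1.png",im[:,:,::-1])
E
```

```text
8.6 [-0.342 -0.138  2.015  0.01   0.756 -1.809] [ 0.43  -0.033  0.346] 
 [[ 0.46 -0.88  0.13]
 [-0.16  0.07  0.99]
 [-0.87 -0.48 -0.11]] [ 0.8 -0.6 -1.2]
```

View pics/w1.png

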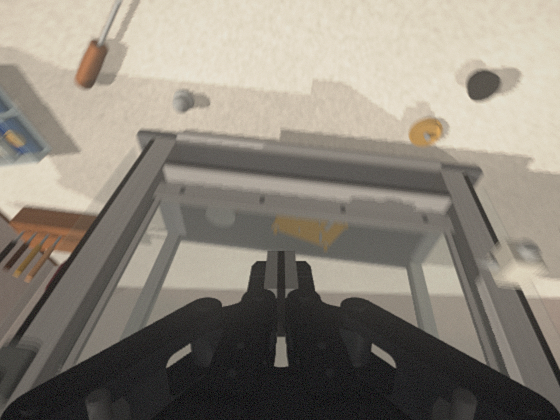

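The wrist view is upside down. The lip runs from (165,172) to (445,205), with the barrel at (427,131), oil cup (183,100) and the pointer block near (515,258), all as mapped. I'll go lower for a second wrist view and zoom in on both.

>>> arm_command([
  [[36, 20, 4, 0], [36, 20, 4, 0], [36, 20, 4, 0], [0, 0, 0, 0], [0, 0, 0, 0]],
])

```text
t: 9.15
tcp_pos: [0.4299, -0.0339, 0.2236]
tool_rot: [0.611, -0.423, -0.303, -0.597]
force: [1.1, -0.2, -0.5]
finger_gap: -0.0
```

```bash
python3 log.py; python3 - <<'E'
from h import *
import pickle
s=status.sense();im=snapshot("wrist");pickle.dump((s,im),open("w2.pkl","wb"))
s1,i1=pickle.load(open("w1.pkl","rb"))
a=np.rot90(i1,2);b=np.rot90(im,2)
cv2.imwrite("pics/w2.png",b[:,:,::-1])
c=a[130:290,0:200];d=b
cv2.imwrite("pics/w1z.png",cv2.resize(np.ascontiguousarray(c),(750,600),interpolation=cv2.INTER_CUBIC)[:,:,::-1])
E
```

```text
9.15 [-0.346  0.09   2.239  0.031  0.307 -1.834] [ 0.43  -0.034  0.224] 
 [[ 0.46 -0.88  0.13]
 [-0.16  0.07  0.99]
 [-0.87 -0.47 -0.1 ]] [ 1.1 -0.2 -0.5]
```

View pics/w2.png

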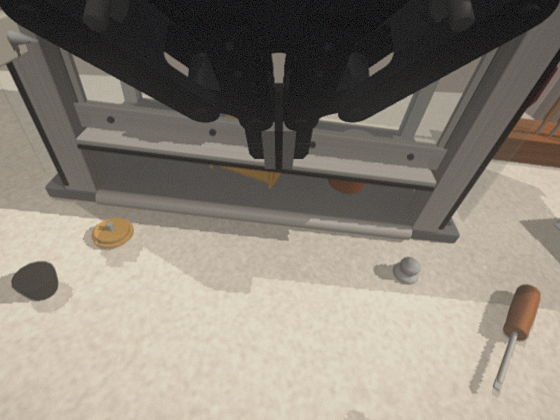

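View pics/w1z.png

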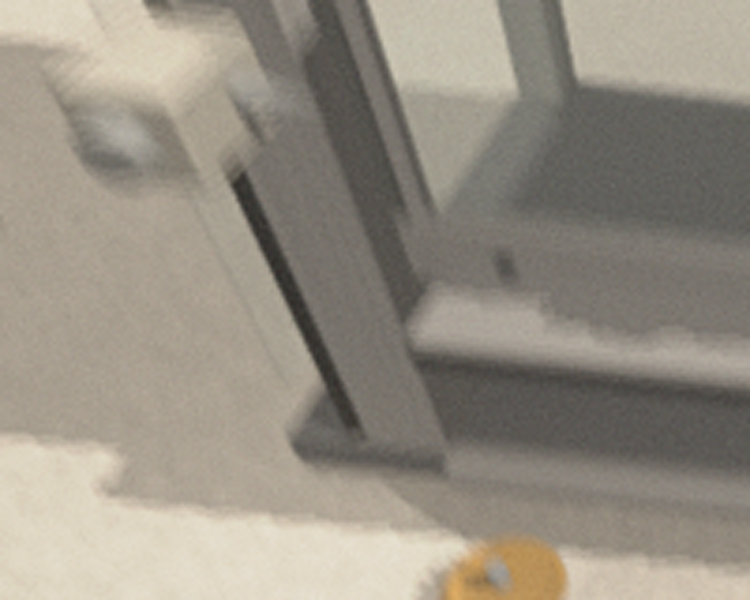

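```bash
python3 - <<'E'
import cv2,numpy as np
b=cv2.imread("pics/w2.png")
a=cv2.resize(b[20:170,0:110],(440,600),interpolation=cv2.INTER_CUBIC)
c=cv2.resize(b[110:260,380:470],(360,600),interpolation=cv2.INTER_CUBIC)
cv2.imwrite("pics/w2z.png",np.hstack([a,c]))
E
```

```text
(no output)
```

View pics/w2z.png

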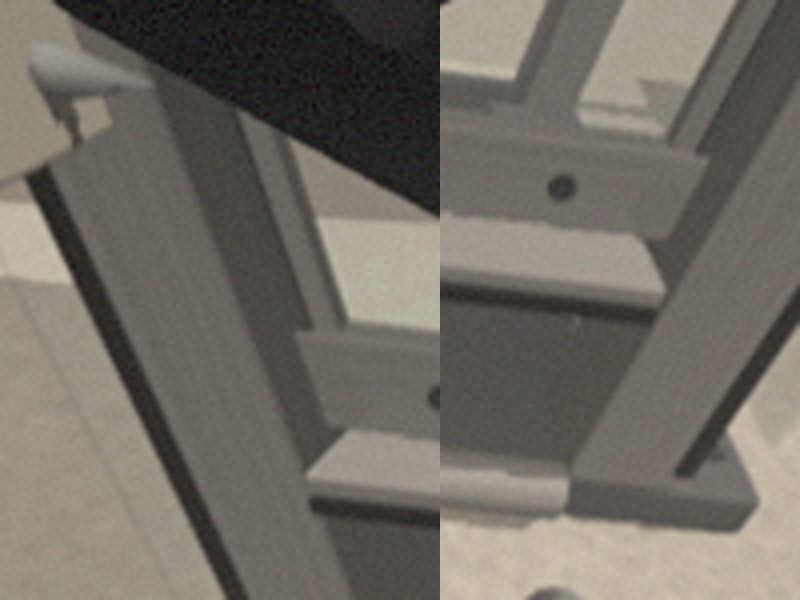

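```bash
cat > fit2.py <<'E'
from h import *
import pickle
T,S=cam("top"),cam("scene");W=cam("wrist",pickle.load(open("w2.pkl","rb"))[0])
t=lambda u,v:(180+u/2.8,120+v/2.8)
s=lambda u,v:(180+u/4,140+v/4)
w=lambda u,v:(559-u,419-v)
def r(p,full=True):
    z=p[3]
    c=proj(W,hood(p,[[-.05,.205,z-.006],[-.05,-.205,z-.006],[-.048,.205,z+.006],[-.048,-.205,z+.006]]))-[w(78,148),w(435,190),w(77,139),w(435.7,182.5)]
    if not full:return c.ravel()
    a=proj(T,hood(p,[[-.05,.205,z-.001],[-.05,-.205,z-.001]]))-[t(134,237),t(557,305)]
    b=proj(S,hood(p,[[-.05,-.205,z-.001]]))-[s(334,42)]
    return np.r_[a.ravel(),b.ravel(),c.ravel()]
for full in(False,True):
    o=least_squares(r,[.62,-.05,-.19,.12],args=(full,),loss='soft_l1');print(o.x.round(4),o.fun.round(1))
    q=least_squares(lambda k:(proj(W,hood(o.x,[k[0],.212,k[1]]))-w(38,40.5)).ravel(),[-.04,.2]).x
    print("tip hood x,z",q.round(4),"rise",(q[1]-o.x[3]).round(4))
    for xx in(-.03,-.038,-.045):
        q=least_squares(lambda k:(proj(W,hood(o.x,[xx,k[0],k[1]]))-w(38,40.5)).ravel(),[.21,.2]).x;print(xx,q.round(4))
    print("tip in top", proj(T,hood(o.x,[-.038,.212,q[1]])),"scene",proj(S,hood(o.x,[-.038,.212,q[1]])))
E
python3 fit2.py
```

```text
[ 0.6246 -0.0523 -0.1912  0.1216] [-0.9 -0.6  1.9 -0.8  0.8  0.6 -1.5  0.8]
tip hood x,z [-0.0387  0.2239] rise 0.1023
-0.03 [0.2185 0.2207]
-0.038 [0.2125 0.2236]
-0.045 [0.2073 0.2262]
tip in top [[221.04502299 193.11572456]] scene [[293.49215327 255.22050555]]
[ 0.6241 -0.0524 -0.1912  0.1218] [-0.8 -0.4  0.2  0.4 -1.7 -0.3 -0.8 -0.7  1.6 -0.9  0.9  0.5 -1.9  0.6]
tip hood x,z [-0.0385  0.224 ] rise 0.1022
-0.03 [0.2183 0.2208]
-0.038 [0.2124 0.2238]
-0.045 [0.2072 0.2264]
tip in top [[221.09105983 193.30617817]] scene [[293.62187228 255.09510616]]
```

The fit gives the cabinet at (0.624, −0.052) with yaw −0.191. The lip's mid-height is 0.122 m and the pointer tip 0.224 m, so the sash must rise 102 mm. The tip comes out at x = −38 mm, which matches the block's middle and is a good check. Now I'll go down in front of the lip.

>>> arm_command([
  [[34, -2, 4, 0], [34, -2, 4, 0], [34, -2, 4, 0], [34, -2, 4, 0], [34, -2, 4, 0], [0, 0, 0, 0]],
])

```text
t: 9.8
tcp_pos: [0.5328, -0.047, 0.0981]
tool_rot: [0.604, -0.423, -0.314, -0.597]
force: [0.8, -0.9, 0.1]
finger_gap: -0.002
```

```bash
python3 log.py
```

```text
9.8 [-2.970e-01  5.170e-01  2.139e+00 -2.650e-01  2.000e-03 -1.497e+00] [ 0.533 -0.047  0.098] 
 [[ 0.44 -0.89  0.13]
 [-0.14  0.07  0.99]
 [-0.89 -0.46 -0.09]] [ 0.8 -0.9  0.1]
```

>>> arm_command([
  [[22, 12, 2, 0], [5, 2, 0, 0], [0, 0, 0, 0]],
])

```text
t: 10.1
tcp_pos: [0.534, -0.0465, 0.0801]
tool_rot: [0.598, -0.43, -0.324, -0.594]
force: [-0.6, -0.1, 0.1]
finger_gap: -0.001
```

```bash
python3 log.py
```

```text
10.1 [-2.950e-01  5.570e-01  2.127e+00 -2.860e-01  2.000e-03 -1.475e+00] [ 0.534 -0.047  0.08 ] 
 [[ 0.42 -0.9   0.12]
 [-0.13  0.08  0.99]
 [-0.9  -0.43 -0.08]] [-0.6 -0.1  0.1]
```

>>> arm_command([
  [[12, -16, 2, 0], [12, -16, 2, 0], [0, 0, 0, 0]],
])

```text
t: 10.4
tcp_pos: [0.5756, -0.0483, 0.0723]
tool_rot: [0.598, -0.429, -0.323, -0.595]
force: [0.3, -0.1, 1.3]
finger_gap: -0.0
```

```bash
python3 log.py
```

```text
10.4 [-0.271  0.597  2.031 -0.189  0.056 -1.55 ] [ 0.576 -0.048  0.072] 
 [[ 0.42 -0.9   0.12]
 [-0.13  0.08  0.99]
 [-0.9  -0.44 -0.08]] [ 0.3 -0.1  1.3]
```

>>> arm_command([
  [[2, -4, 0, 0], [-4.5, -2.2, -0.4, 0], [-4.5, -2.2, -0.4, 0], [-4.5, -2.2, -0.4, 0], [-4.5, -2.2, -0.4, 0], [0, 0, 0, 0]],
])

```text
t: 11.0
tcp_pos: [0.577, -0.0482, 0.091]
tool_rot: [0.597, -0.43, -0.325, -0.594]
force: [-0.7, 0.9, -0.1]
finger_gap: -0.001
```

```bash
python3 log.py; python3 - <<'E'
from h import *
im=snapshot("wrist");cv2.imwrite("pics/w3.png",np.rot90(im,2)[:,:,::-1])
E
```

```text
11.0 [-0.27   0.555  2.013 -0.095  0.12  -1.643] [ 0.577 -0.048  0.091] 
 [[ 0.42 -0.9   0.12]
 [-0.13  0.08  0.99]
 [-0.9  -0.43 -0.08]] [-0.7  0.9 -0.1]
```

View pics/w3.png

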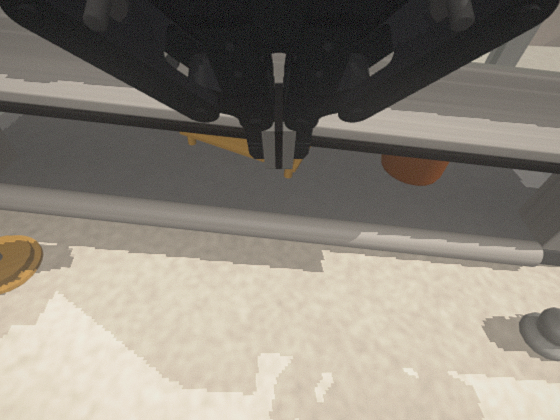

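The tip sits below the strip, straddling its front edge at (280,160), with no force yet. I'll carry on up gently.

>>> arm_command([
  [[-4, -4, -0.4, 0], [-4, -4, -0.4, 0], [-4.5, -2.2, -0.4, 0], [-4.5, -2.2, -0.4, 0]],
])

```text
t: 11.45
tcp_pos: [0.5808, -0.0485, 0.1112]
tool_rot: [0.597, -0.43, -0.325, -0.594]
force: [0.2, 0.5, -0.0]
finger_gap: 0.0
```

```bash
python3 - <<'E'
from h import *
s=status.sense();print(s['tcp_pos'],s['force'])
im=snapshot("wrist");cv2.imwrite("pics/w4.png",np.rot90(im,2)[:,:,::-1])
C=cam("wrist",s);H=[.6241,-.0524,-.1912]
for z in(.1218,.13,.14,.15):print(z,[tuple(np.array([559,419])-p) for p in proj(C,hood(H,[[-.05,.1,z-.006],[-.05,-.1,z-.006]])).round(0)])
E
```

```text
[ 0.5807882  -0.04853169  0.11115035] [ 0.22741794  0.51762682 -0.02000015]
0.1218 [(np.float64(92.0), np.float64(155.0)), (np.float64(446.0), np.float64(193.0))]
0.13 [(np.float64(87.0), np.float64(143.0)), (np.float64(453.0), np.float64(183.0))]
0.14 [(np.float64(80.0), np.float64(127.0)), (np.float64(463.0), np.float64(169.0))]
0.15 [(np.float64(73.0), np.float64(109.0)), (np.float64(473.0), np.float64(153.0))]
```

View pics/w4.png

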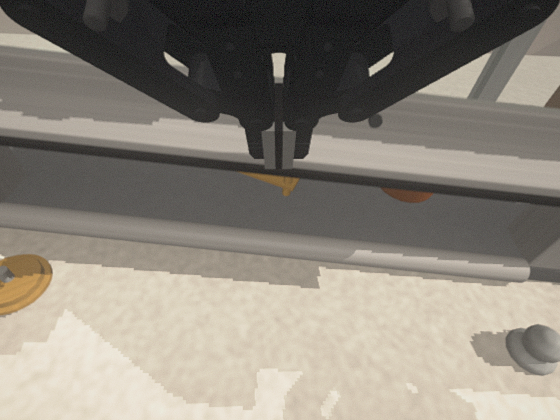

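The lip hasn't moved: its underside edge is still where a height of 0.1218 m predicts. The tip is only at the front edge, so I'll drop down, go further in and try again.

>>> arm_command([
  [[14, 7, 1, 0], [14, 7, 1, 0], [0, 0, 0, 0], [2, -4, 0.5, 0], [2, -4, 0.5, 0], [2, -4, 0.5, 0], [0, 0, 0, 0]],
])

```text
t: 12.2
tcp_pos: [0.5926, -0.0489, 0.079]
tool_rot: [0.596, -0.431, -0.326, -0.594]
force: [-2.9, 0.4, 2.0]
finger_gap: -0.002
```

>>> arm_command([
  [[-4.5, -2.2, -0.4, 0], [-4.5, -2.2, -0.4, 0]],
])

```text
t: 12.4
tcp_pos: [0.5948, -0.0495, 0.09]
tool_rot: [0.597, -0.43, -0.324, -0.594]
force: [0.1, -0.0, 0.1]
finger_gap: 0.001
```

>>> arm_command([
  [[-4.5, -2.2, -0.4, 0], [-4.5, -2.2, -0.4, 0]],
])

```text
t: 12.6
tcp_pos: [0.5944, -0.0494, 0.1001]
tool_rot: [0.597, -0.43, -0.325, -0.594]
force: [-0.7, 0.2, -0.6]
finger_gap: 0.004
```

>>> arm_command([
  [[-4.5, -2.2, -0.4, 0], [-4.5, -2.2, -0.4, 0]],
])

```text
t: 12.8
tcp_pos: [0.5939, -0.0492, 0.1097]
tool_rot: [0.597, -0.43, -0.325, -0.594]
force: [-0.3, -0.4, -0.3]
finger_gap: 0.003
```

>>> arm_command([
  [[-4.5, -2.2, -0.4, 0], [-4.5, -2.2, -0.4, 0]],
])

```text
t: 13.0
tcp_pos: [0.5939, -0.0491, 0.1196]
tool_rot: [0.597, -0.43, -0.325, -0.594]
force: [-1.5, 0.1, 0.6]
finger_gap: -0.003
```

```bash
python3 - <<'E'
from h import *
s=status.sense();print(s['tcp_pos'],s['force'])
for n in("wrist","scene"):
    im=snapshot(n);cv2.imwrite(f"pics/{n}5.png",(np.rot90(im,2) if n=="wrist" else im)[:,:,::-1])
b=cv2.imread("pics/wrist5.png")
C=cam("wrist",s);H=[.6241,-.0524,-.1912]
g=cv2.cvtColor(b,cv2.COLOR_BGR2GRAY).astype(int)
for z in(.1218,.13,.14,.15):print(z,[tuple(np.array([559,419])-p) for p in proj(C,hood(H,[[-.05,.1,z-.006],[-.05,-.1,z-.006]])).round(0)])
print("col90",g[90:200:3,90],"col450",g[120:230:3,450])
E
```

```text
[ 0.59388583 -0.0491461   0.11961722] [-1.45055453  0.09719611  0.55329173]
0.1218 [(np.float64(90.0), np.float64(182.0)), (np.float64(449.0), np.float64(221.0))]
0.13 [(np.float64(85.0), np.float64(171.0)), (np.float64(457.0), np.float64(211.0))]
0.14 [(np.float64(78.0), np.float64(156.0)), (np.float64(466.0), np.float64(198.0))]
0.15 [(np.float64(70.0), np.float64(139.0)), (np.float64(477.0), np.float64(183.0))]
col90 [100 101  96  99 100  96  99  99  96 125 128 127 132 118 119 120 123 118
 115 124 123 125 126 130 132 133 125 126 125 138 183 173 178 178 177 129
 135] col450 [124 124 121 120 124 124 127 127 130 117 119 116 119 124 126 131 122 116
 114 128 115 118 122 122 118 123 126 126 126 139 176 174 172 182 179 178
 178]
```

```bash
python3 - <<'E'
import cv2,numpy as np
a=cv2.imread("pics/wrist5.png");b=cv2.imread("pics/scene5.png")[130:280,230:316]
cv2.imwrite("pics/c5.png",np.hstack([a,cv2.resize(b,(240,420),interpolation=cv2.INTER_CUBIC)]))
E
```

```text
(no output)
```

View pics/c5.png

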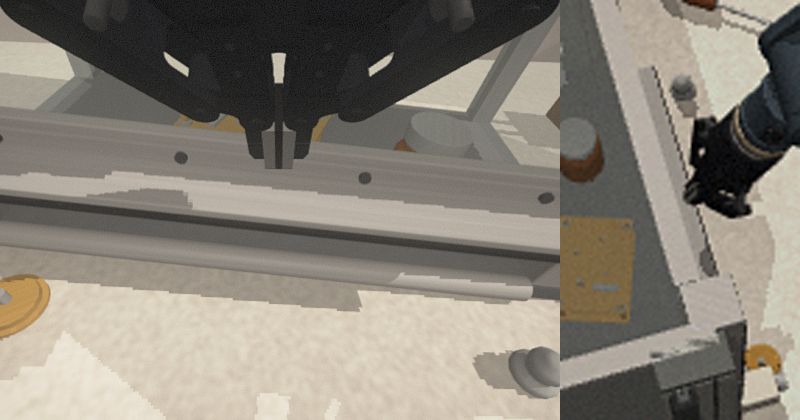

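```bash
python3 log.py; python3 - <<'E'
from h import *
s=status.sense();C=cam("wrist",s);M=R.from_quat(s['tool_rot']).as_matrix()
P=s['tcp_pos']
for dx,dy in((0,0),(-.019,0),(0,-.011),(0,.011),(-.02,.011)):
    print(dx,dy,np.array([559,419])-proj(C,P+M@[dx,dy,0])[0])
print("cam",C[3][:3,3],"fwd",C[3][:3,2])
H=[.6241,-.0524,-.1912]
for z in(.085,.095,.1,.105,.11):print(z,[tuple(np.array([559,419])-p) for p in proj(C,hood(H,[[-.05,.1,z-.006],[-.05,-.1,z-.006],[-.048,0,z+.006]])).round(0)])
print("sill top",[tuple(np.array([559,419])-p) for p in proj(C,hood(H,[[-.029,.1,.0115],[-.029,-.1,.0115]])).round(0)])
# objects in wrist5: oil cup base
E
```

```text
13.1 [-0.262  0.508  1.951 -0.066  0.229 -1.667] [ 0.594 -0.049  0.12 ] 
 [[ 0.42 -0.9   0.12]
 [-0.13  0.08  0.99]
 [-0.9  -0.43 -0.08]] [-0.8  0.5 -0.3]
0 0 [278.88963271 173.88465434]
-0.019 0 [278.9732788  159.18218969]
0 -0.011 [278.88455634 156.96366163]
0 0.011 [278.8948903  191.40970068]
-0.02 0.011 [278.98582519 177.58574549]
cam [ 0.45441656 -0.02126768  0.24068571] fwd [ 0.66660654 -0.14494904 -0.7311809 ]
0.085 [(np.float64(110.0), np.float64(227.0)), (np.float64(422.0), np.float64(259.0)), (np.float64(269.0), np.float64(229.0))]
0.095 [(np.float64(105.0), np.float64(216.0)), (np.float64(429.0), np.float64(250.0)), (np.float64(270.0), np.float64(218.0))]
0.1 [(np.float64(103.0), np.float64(211.0)), (np.float64(432.0), np.float64(245.0)), (np.float64(270.0), np.float64(212.0))]
0.105 [(np.float64(100.0), np.float64(205.0)), (np.float64(436.0), np.float64(240.0)), (np.float64(271.0), np.float64(206.0))]
0.11 [(np.float64(97.0), np.float64(199.0)), (np.float64(440.0), np.float64(235.0)), (np.float64(272.0), np.float64(200.0))]
sill top [(np.float64(146.0), np.float64(259.0)), (np.float64(383.0), np.float64(284.0))]
```

```bash
cat > par.py <<'E'
from h import *
import json
D=[json.loads(l) for l in open('log.txt')]
def pose(l):return dict(tcp_pos=np.array(l[1]),tool_rot=np.array(l[2]))
P3=min(D,key=lambda l:np.linalg.norm(np.array(l[1])-[.577,-.0482,.091]));P5=D[-1]
P4=[0,[.5807882,-.04853169,.11115035],[.597,-.43,-.325,-.594]]
H=[.6241,-.0524,-.1912]
for n,l,lo,hi in(("w3",P3,80,180),("w4",P4,120,215),("wrist5",P5,170,265)):
    g=cv2.GaussianBlur(cv2.cvtColor(cv2.imread(f"pics/{n}.png"),cv2.COLOR_BGR2GRAY),(5,3),0).astype(float);C=cam("wrist",pose(l))
    for c in(40,150,420,520):
        col=g[lo:hi,c];m=lo+int(np.argmin(col)); k=m
        up=m
        while g[up,c]<g[m,c]+25 and up>lo:up-=1
        while g[k,c]<g[m,c]+12 and k<hi:k+=1
        # height if lip front at x=-.05 ; strip top edge z-.001
        def zz(v,xo):
            f=lambda a:(np.array([559,419])-proj(C,hood(H,[xo,a[0],a[1]]))[0]-[c,v]);r=least_squares(f,[0,.1]).x;return r.round(4)
        print(n,c,"strip",up,k,"dark",g[m,c],"bottom->y,z",zz(k,-.05),"top->",zz(up,-.05))
E
python3 par.py
```

```text
w3 40 strip 105 116 dark 44.0 bottom->y,z [0.1217 0.1151] top-> [0.1187 0.1216]
w3 150 strip 80 95 dark 38.0 bottom->y,z [0.0607 0.1338] top-> [0.0591 0.1413]
w3 420 strip 80 88 dark 41.0 bottom->y,z [-0.0629  0.1516] top-> [-0.0615  0.155 ]
w3 520 strip 158 169 dark 46.0 bottom->y,z [-0.1321  0.1148] top-> [-0.1277  0.1216]
w4 40 strip 140 149 dark 48.0 bottom->y,z [0.129  0.1161] top-> [0.126  0.1224]
w4 150 strip 152 161 dark 51.0 bottom->y,z [0.0679 0.116 ] top-> [0.0666 0.1224]
w4 420 strip 182 192 dark 52.0 bottom->y,z [-0.0853  0.1148] top-> [-0.0823  0.122 ]
w4 520 strip 193 202 dark 47.0 bottom->y,z [-0.1427  0.1154] top-> [-0.1385  0.1219]
wrist5 40 strip 198 207 dark 55.0 bottom->y,z [0.1387 0.0912] top-> [0.1348 0.0994]
wrist5 150 strip 210 219 dark 55.0 bottom->y,z [0.0724 0.0908] top-> [0.0706 0.0991]
wrist5 420 strip 239 248 dark 60.0 bottom->y,z [-0.0941  0.0902] top-> [-0.0906  0.0987]
wrist5 520 strip 250 259 dark 55.0 bottom->y,z [-0.1573  0.0898] top-> [-0.1517  0.0983]
```

Comparing the views, the lip has dropped 25 mm, to about 0.0965 m. The real finger ends sit about 28 mm short of the reported TCP along the fingers, so they passed in front of the lip and then pressed down on its top. No harm done, since the sash can still be pushed up. I'll back off, go lower, and allow for the 28 mm.

>>> arm_command([
  [[-7, 15, 0, 0], [-7, 15, 0, 0], [23, 11, 2, 0], [23, 11, 2, 0], [23, 11, 2, 0], [0, 0, 0, 0]],
])

```text
t: 13.7
tcp_pos: [0.5627, -0.0482, 0.0477]
tool_rot: [-0.593, 0.432, 0.331, 0.593]
force: [0.6, -0.5, 0.4]
finger_gap: -0.005
```

```bash
python3 log.py
```

```text
13.7 [-2.830e-01  6.430e-01  2.059e+00 -4.790e-01  2.000e-03 -1.271e+00] [ 0.563 -0.048  0.048] 
 [[ 0.41 -0.91  0.12]
 [-0.12  0.08  0.99]
 [-0.91 -0.42 -0.08]] [ 0.6 -0.5  0.4]
```

>>> arm_command([
  [[7, 3.4, 0, 0], [4, -9, 1.2, 0], [4, -9, 1.2, 0], [0, 0, 0, 0]],
])

```text
t: 14.1
tcp_pos: [0.5818, -0.049, 0.0457]
tool_rot: [-0.593, 0.433, 0.331, 0.593]
force: [-1.3, -0.9, -1.7]
finger_gap: -0.001
```

```bash
python3 log.py;python3 - <<'E'
from h import *
s=status.sense();im=snapshot("wrist");cv2.imwrite("pics/wrist6.png",np.rot90(im,2)[:,:,::-1])
C=cam("wrist",s);H=[.6241,-.0524,-.1912];M=R.from_quat(s['tool_rot']).as_matrix()
print("lip bottom/top pred",[tuple(np.array([559,419])-p) for p in proj(C,hood(H,[[-.05,.0,.0905],[-.048,.0,.1025]])).round(0)])
g=cv2.cvtColor(cv2.imread("pics/wrist6.png"),cv2.COLOR_BGR2GRAY)
for c in(100,200,230,240,272,287,320,360,450):print(c,g[20:220:5,c].tolist())
E
```

```text
14.1 [-0.271  0.656  2.011 -0.181  0.037 -1.558] [ 0.582 -0.049  0.046] 
 [[ 0.41 -0.91  0.12]
 [-0.12  0.08  0.99]
 [-0.91 -0.42 -0.08]] [-1.3 -0.9 -1.7]
lip bottom/top pred [(np.float64(275.0), np.float64(111.0)), (np.float64(278.0), np.float64(84.0))]
100 [50, 48, 44, 31, 30, 21, 30, 34, 28, 36, 124, 110, 95, 50, 38, 75, 78, 78, 75, 79, 77, 82, 80, 83, 82, 81, 86, 96, 118, 131, 127, 120, 113, 111, 129, 135, 140, 136, 132, 140]
200 [33, 28, 25, 33, 20, 28, 27, 40, 35, 34, 38, 29, 36, 32, 34, 35, 37, 37, 39, 36, 35, 77, 84, 83, 83, 83, 86, 86, 86, 94, 118, 127, 133, 124, 116, 95, 137, 137, 140, 135]
230 [32, 30, 27, 21, 34, 35, 32, 18, 32, 31, 37, 34, 28, 29, 32, 28, 28, 36, 32, 60, 80, 79, 84, 79, 80, 82, 75, 81, 85, 84, 111, 125, 134, 130, 125, 109, 137, 135, 141, 133]
240 [24, 21, 26, 22, 31, 23, 26, 29, 35, 31, 26, 41, 30, 36, 32, 25, 27, 29, 26, 38, 23, 68, 78, 82, 80, 79, 82, 84, 86, 84, 103, 126, 132, 136, 128, 116, 116, 134, 138, 143]
272 [28, 33, 20, 35, 28, 21, 32, 104, 71, 58, 38, 35, 27, 26, 19, 41, 34, 30, 34, 27, 34, 90, 112, 82, 78, 78, 77, 80, 85, 82, 91, 110, 123, 139, 130, 128, 111, 143, 145, 138]
287 [12, 28, 21, 13, 32, 25, 36, 27, 26, 30, 27, 40, 30, 35, 35, 34, 24, 40, 32, 38, 34, 30, 114, 84, 78, 81, 82, 81, 85, 85, 82, 104, 124, 132, 133, 122, 117, 114, 133, 139]
320 [19, 23, 33, 30, 41, 29, 34, 18, 31, 30, 25, 40, 30, 25, 28, 35, 41, 33, 30, 35, 80, 71, 83, 81, 81, 85, 80, 84, 86, 82, 86, 86, 112, 125, 135, 131, 130, 107, 137, 139]
360 [24, 20, 23, 15, 24, 29, 25, 29, 32, 28, 35, 36, 38, 38, 34, 31, 34, 32, 43, 31, 34, 82, 83, 83, 81, 83, 83, 87, 84, 84, 83, 89, 83, 119, 122, 139, 130, 121, 105, 136]
450 [36, 39, 34, 40, 20, 41, 37, 34, 38, 41, 42, 109, 109, 163, 163, 166, 159, 159, 111, 103, 52, 40, 44, 66, 69, 66, 83, 81, 82, 86, 86, 85, 86, 91, 90, 115, 126, 171, 151, 136]
```

```bash
python3 - <<'E'
import cv2
for n in("w3","w4","wrist5","wrist6"):
    b=cv2.imread(f"pics/{n}.png")
    for c in(252,272,279,287,305):print(n,c,[int(x) for x in cv2.cvtColor(b,cv2.COLOR_BGR2GRAY)[100:184:4,c]])
E
```

```text
w3 252 [36, 38, 38, 36, 41, 40, 32, 34, 36, 38, 38, 44, 42, 37, 54, 87, 91, 89, 87, 91, 93]
w3 272 [37, 27, 34, 31, 32, 44, 72, 128, 84, 84, 80, 88, 84, 86, 91, 87, 82, 79, 91, 92, 93]
w3 279 [39, 33, 41, 36, 43, 42, 44, 42, 32, 33, 37, 36, 38, 37, 41, 45, 46, 42, 90, 93, 90]
w3 287 [30, 31, 22, 32, 39, 39, 35, 106, 90, 85, 85, 88, 87, 85, 84, 90, 88, 84, 107, 107, 89]
w3 305 [37, 34, 33, 35, 39, 39, 39, 38, 47, 41, 40, 37, 46, 41, 62, 90, 88, 88, 90, 89, 84]
w4 252 [42, 42, 38, 44, 37, 48, 47, 43, 44, 46, 44, 49, 47, 47, 57, 113, 56, 54, 61, 99, 87]
w4 272 [47, 37, 35, 38, 38, 35, 77, 127, 88, 93, 86, 90, 85, 84, 83, 87, 85, 84, 51, 105, 108]
w4 279 [45, 41, 44, 47, 51, 50, 42, 40, 40, 40, 44, 41, 40, 46, 49, 43, 42, 46, 48, 89, 111]
w4 287 [31, 42, 42, 43, 38, 42, 41, 109, 88, 90, 85, 88, 88, 88, 91, 88, 90, 83, 47, 60, 109]
w4 305 [28, 36, 37, 43, 42, 47, 41, 47, 43, 48, 44, 51, 57, 49, 114, 173, 119, 106, 59, 45, 91]
wrist5 252 [27, 39, 32, 37, 36, 46, 43, 50, 38, 44, 41, 47, 41, 51, 67, 120, 119, 124, 124, 132, 128]
wrist5 272 [32, 35, 41, 44, 42, 38, 74, 128, 84, 93, 88, 92, 91, 91, 90, 91, 91, 85, 119, 129, 128]
wrist5 279 [43, 40, 44, 46, 39, 39, 48, 42, 45, 41, 37, 40, 41, 54, 47, 52, 48, 50, 118, 126, 127]
wrist5 287 [28, 32, 33, 40, 38, 43, 38, 109, 85, 90, 87, 85, 90, 90, 96, 88, 94, 91, 121, 127, 124]
wrist5 305 [34, 34, 34, 28, 36, 43, 42, 43, 50, 45, 51, 50, 50, 46, 80, 123, 121, 119, 121, 120, 127]
wrist6 252 [36, 22, 36, 37, 41, 43, 35, 32, 31, 41, 34, 50, 48, 43, 48, 84, 84, 82, 108, 119, 128]
wrist6 272 [34, 38, 29, 35, 34, 34, 64, 115, 80, 79, 78, 77, 84, 85, 85, 85, 86, 77, 86, 114, 123]
wrist6 279 [43, 40, 38, 38, 34, 42, 43, 38, 33, 39, 30, 35, 41, 39, 45, 42, 49, 46, 87, 116, 121]
wrist6 287 [24, 30, 34, 21, 33, 34, 36, 97, 79, 83, 78, 80, 80, 76, 86, 85, 84, 77, 85, 116, 124]
wrist6 305 [18, 30, 33, 32, 33, 38, 29, 38, 34, 39, 39, 45, 43, 44, 60, 83, 84, 85, 88, 91, 114]
```

The fingertips show about 57 px below the lip's underside edge, so they are properly beneath it. Now pushing up, with a check on contact.

>>> arm_command([
  [[0, -4, 0, 0], [-3.6, -3, -0.3, 0], [-4.5, -2.1, -0.4, 0]],
])

```text
t: 14.45
tcp_pos: [0.5818, -0.0487, 0.0546]
tool_rot: [-0.59, 0.435, 0.334, 0.592]
force: [-6.2, -1.7, -3.1]
finger_gap: 0.0
```

>>> arm_command([
  [[-4.5, -2.1, -0.4, 0], [-4.5, -2.1, -0.4, 0]],
])

```text
t: 14.65
tcp_pos: [0.5818, -0.0488, 0.0646]
tool_rot: [-0.59, 0.435, 0.334, 0.592]
force: [-6.3, -1.4, -2.7]
finger_gap: 0.001
```

Contact: the lip pushes back and down on the fingers, as it should. I'll continue, then measure the lip.

>>> arm_command([
  [[-9, -4.2, -0.8, 0], [-9, -4.2, -0.8, 0], [-9, -4.2, -0.8, 0]],
])

```text
t: 14.95
tcp_pos: [0.5818, -0.0488, 0.0944]
tool_rot: [-0.59, 0.435, 0.334, 0.592]
force: [-6.8, -1.1, -3.4]
finger_gap: 0.003
```

```bash
cat > lip.py <<'E'
from h import *
import sys
s=status.sense();im=np.rot90(snapshot("wrist"),2)
cv2.imwrite(f"pics/m{s['t']:.2f}.png",im[:,:,::-1])
g=cv2.GaussianBlur(cv2.cvtColor(np.ascontiguousarray(im),cv2.COLOR_RGB2GRAY),(5,3),0).astype(float);C=cam("wrist",s);H=[.6241,-.0524,-.1912]
print(s['t'],s['tcp_pos'].round(4),s['force'].round(1),s['q'].round(2))
for c in map(int,sys.argv[1:] or (20,60,480,500,530)):
    # model profile: bright flange top, strip dark band, interior; score height by gradient along predicted rows
    best=[]
    for z in np.arange(.08,.26,.0005):
        f=lambda a,dz,x:None
        # y so that column matches
        ys=np.linspace(-.204,.204,409)
        r=[]
        for x,dz in((-.05,-.001),(-.05,-.006)):
            p=np.array([559,419])-proj(C,hood(H,np.c_[np.full(409,x),ys,np.full(409,z+dz)]))
            i=np.argmin(abs(p[:,0]-c));r.append(p[i,1] if abs(p[i,0]-c)<2 else np.nan)
        if np.isnan(r).any() or r[0]<4 or r[1]>412:continue
        a,b=int(round(r[0])),int(round(r[1]))
        if b-a<2:continue
        best.append((g[a-3:a-1,c].mean()+g[b+2:b+4,c].mean()-2*g[a+1:b,c].mean(),round(z,4),a,b))
    best.sort(reverse=True);print(c,[(round(x[0]),)+tuple(map(float,x[1:])) for x in best[:1]+[x for x in best if abs(x[1]-best[0][1])>.006][:1]])
E
python3 lip.py
```

```text
14.95 [ 0.5818 -0.0488  0.0944] [-6.8 -1.1 -3.4] [-0.27  0.55  1.98 -0.04  0.19 -1.7 ]
20 [(127, 0.145, 75.0, 85.0), (78, 0.1715, 12.0, 25.0)]
60 [(92, 0.145, 79.0, 89.0), (79, 0.1645, 35.0, 47.0)]
480 [(79, 0.145, 124.0, 134.0), (66, 0.1785, 42.0, 57.0)]
500 [(109, 0.1445, 127.0, 137.0), (69, 0.183, 31.0, 46.0)]
530 [(88, 0.1445, 131.0, 140.0), (87, 0.1895, 12.0, 29.0)]
```

The lip is at 0.145 m and rising with the fingers, 51 mm above the TCP. Its target of 0.224 m means TCP z ≈ 0.173 m.

>>> arm_command([
  [[-9, -4.2, -0.8, 0], [-9, -4.2, -0.8, 0], [-9, -4.2, -0.8, 0], [-9, -4.2, -0.8, 0], [-9, -4.2, -0.8, 0], [-9, -4.2, -0.8, 0], [0, 0, 0, 0]],
])

```text
t: 15.7
tcp_pos: [0.5821, -0.0487, 0.155]
tool_rot: [-0.591, 0.435, 0.334, 0.592]
force: [-8.1, 1.1, 2.0]
finger_gap: 0.002
```

```bash
python3 lip.py
```

```text
15.7 [ 0.5821 -0.0487  0.155 ] [-8.1  1.1  2. ] [-0.27  0.43  1.93 -0.02  0.35 -1.72]
20 [(176, 0.206, 74.0, 84.0), (78, 0.232, 12.0, 25.0)]
60 [(183, 0.206, 78.0, 88.0), (127, 0.225, 35.0, 47.0)]
480 [(175, 0.2055, 125.0, 135.0), (65, 0.239, 42.0, 57.0)]
500 [(174, 0.2055, 127.0, 137.0), (73, 0.244, 29.0, 45.0)]
530 [(129, 0.2055, 130.0, 140.0), (85, 0.2505, 11.0, 28.0)]
```

>>> arm_command([
  [[-7.3, -3.4, -0.7, 0], [-7.3, -3.4, -0.7, 0], [0, 0, 0, 0], [0, 0, 0, 0], [0, 0, 0, 0]],
])

```text
t: 16.25
tcp_pos: [0.5822, -0.0487, 0.1705]
tool_rot: [-0.591, 0.435, 0.334, 0.592]
force: [-8.8, 1.1, 2.6]
finger_gap: -0.005
```

```bash
python3 lip.py
```

```text
16.25 [ 0.5822 -0.0487  0.1705] [-8.8  1.1  2.6] [-0.27  0.4   1.92 -0.02  0.39 -1.72]
20 [(186, 0.2215, 74.0, 84.0), (75, 0.2475, 12.0, 26.0)]
60 [(206, 0.222, 77.0, 88.0), (122, 0.2405, 35.0, 47.0)]
480 [(164, 0.2215, 124.0, 134.0), (70, 0.255, 41.0, 56.0)]
500 [(132, 0.2215, 126.0, 136.0), (76, 0.2595, 29.0, 45.0)]
530 [(136, 0.2215, 129.0, 139.0), (78, 0.176, 204.0, 211.0)]
```

>>> arm_command([
  [[8, 6, 0.8, 0], [9, 10, 0, 0], [0, 20, -2, 0], [-10, 30, -4, 0], [-14, 30, -4, 0], [-20, 30, -4, 0], [-20, 30, -4, 0], [0, 0, 0, 0], [0, 0, 0, 0]],
])

```text
t: 17.2
tcp_pos: [0.4284, -0.0503, 0.1514]
tool_rot: [0.594, -0.432, -0.329, -0.594]
force: [0.8, 0.6, -0.5]
finger_gap: -0.001
```

```bash
python3 log.py; python3 lip.py 120 160 380 420; python3 - <<'E'
from h import *
s=status.sense();C=cam("wrist",s);H=[.6241,-.0524,-.1912]
print("tip pix",np.array([559,419])-proj(C,hood(H,[[-.0385,.212,.2238],[-.05,.205,.2178],[-.05,-.205,.2178]])))
E
```

```text
17.2 [-0.421  0.286  2.304  0.455  0.127 -2.325] [ 0.428 -0.05   0.151] 
 [[ 0.41 -0.9   0.12]
 [-0.12  0.08  0.99]
 [-0.9  -0.42 -0.08]] [ 0.8  0.6 -0.5]
17.2 [ 0.4284 -0.0503  0.1514] [ 0.8  0.6 -0.5] [-0.42  0.29  2.3   0.45  0.13 -2.33]
120 [(36, 0.13, 75.0, 80.0), (7, 0.1755, 22.0, 29.0)]
160 [(35, 0.1125, 96.0, 101.0), (6, 0.192, 4.0, 11.0)]
380 [(124, 0.161, 69.0, 75.0), (120, 0.174, 53.0, 59.0)]
420 [(61, 0.1525, 83.0, 89.0), (15, 0.1185, 119.0, 123.0)]
tip pix [[-33.68708128 -72.56949188]
 [-30.22654129 -58.3531465 ]
 [527.00174736   5.19284678]]
```

>>> arm_command([
  [[-38, -16, 12, 0], [-38, -16, 12, 0], [-38, -16, 12, 0], [-38, -16, 12, 0], [0, 0, 0, 0], [0, 0, 0, 0]],
])

```text
t: 17.85
tcp_pos: [0.4329, 0.0074, 0.296]
tool_rot: [-0.594, 0.425, 0.333, 0.596]
force: [0.6, -0.3, -0.7]
finger_gap: 0.002
```

```bash
python3 log.py; python3 lip.py 100 120 420 440; python3 - <<'E'
from h import *
import glob,os
s=status.sense();C=cam("wrist",s);H=[.6241,-.0524,-.1912]
p=np.array([559,419])-proj(C,hood(H,[[-.0385,.212,.2238],[-.05,.205,.216],[-.05,-.205,.216]]));print("pred tip, lip ends",p)
f=max(glob.glob("pics/m*.png"),key=os.path.getmtime);b=cv2.imread(f)
u,v=map(int,p[0]);u0,v0=max(0,u-50),max(0,v-60)
a=cv2.resize(b[v0:v0+150,u0:u0+110],(440,600),interpolation=cv2.INTER_CUBIC)
u,v=map(int,p[2]);u1,v1=max(0,u-60),max(0,v-75)
c=b[v1:v1+150,u1:u1+90];c=cv2.resize(c,(c.shape[1]*4,c.shape[0]*4),interpolation=cv2.INTER_CUBIC)
print(f,(u0,v0),(u1,v1),c.shape);c=cv2.copyMakeBorder(c,0,600-c.shape[0],0,0,cv2.BORDER_CONSTANT)
cv2.imwrite("pics/fin.png",np.hstack([a,c]))
E
```

```text
17.85 [-0.236 -0.041  2.06  -0.013  0.677 -1.701] [0.433 0.007 0.296] 
 [[ 0.42 -0.9   0.11]
 [-0.11  0.07  0.99]
 [-0.9  -0.43 -0.07]] [ 0.6 -0.3 -0.7]
17.85 [0.4329 0.0074 0.296 ] [ 0.6 -0.3 -0.7] [-0.24 -0.04  2.06 -0.01  0.68 -1.7 ]
100 []
120 [(94, 0.242, 103.0, 108.0), (86, 0.221, 121.0, 125.0)]
420 [(117, 0.221, 152.0, 156.0), (41, 0.2485, 129.0, 133.0)]
440 [(161, 0.221, 154.0, 158.0), (39, 0.249, 130.0, 135.0)]
pred tip, lip ends [[113.83512242 108.45971218]
 [117.96084192 121.03719142]
 [491.7762636  159.32757859]]
pics/m17.85.png (63, 48) (431, 84) (600, 360, 3)
```

View pics/fin.png

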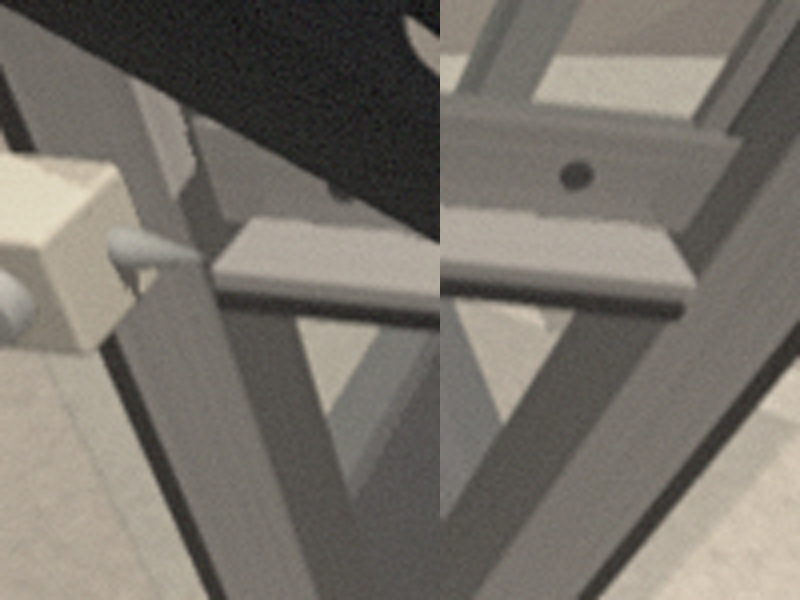

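```bash
cat >> /dev/null; python3 - <<'E'
from h import *
import pickle
s=status.sense();C=cam("wrist",s);W=cam("wrist",pickle.load(open("w2.pkl","rb"))[0]);w=lambda u,v:(559-u,419-v)
H=[.6241,-.0524,-.1912];k=lambda u,v:w(63+u/4,48+v/4);k2=lambda u,v:w(431+(u-440)/4,84+v/4)
P,e=tri([(C,k(203,260)),(W,w(38,40.5))]);print("tip tri",P,e,"hood",(P-[H[0],H[1],0])@hood([0,0,H[2]],np.eye(3)).T)
def zof(px,x,y0):return least_squares(lambda a:(proj(C,hood(H,[x,a[0],a[1]]))-px).ravel(),[y0,.22]).x.round(4)
for x in(-.036,-.0385,-.041):print("tip",x,zof(k(203,260),x,.21))
print("strip bottom L",zof(k(220,306),-.05,.2),"R",zof(k2(682,317),-.05,-.2))
print("flange top front L",zof(k(215,268),-.048,.2),"R",zof(k2(694,282),-.048,-.2))
r=lambda p:(proj(C,hood(p,[[-.05,.205,p[3]-.006],[-.05,-.205,p[3]-.006],[-.048,.205,p[3]+.006],[-.048,-.205,p[3]+.006]]))-[k(220,306),k2(682,317),k(215,268),k2(694,282)]).ravel()
o=least_squares(r,H+[.22]);print(o.x,o.fun.round(1))
q=least_squares(lambda a:(proj(C,hood(o.x,[a[0],.212,a[1]]))-k(203,260)).ravel(),[-.04,.22]).x;print("tip via own fit x,z",q,"lip-tip",o.x[3]-q[1])
E
```

```text
tip tri [0.61052911 0.15687046 0.22862388] 0.002135564345373596 hood [-0.05309275  0.20287793  0.22862388]
tip -0.036 [0.2155 0.2164]
tip -0.0385 [0.2139 0.218 ]
tip -0.041 [0.2123 0.2197]
strip bottom L [0.2063 0.2115] R [-0.2076  0.2109]
flange top front L [0.2053 0.2222] R [-0.2058  0.2211]
[ 0.62246283 -0.05213574 -0.19413064  0.21752284] [-0.7 -0.6  1.3 -0.6  0.7  0.6 -1.3  0.6]
tip via own fit x,z [-0.04038457  0.21995487] lip-tip -0.002432029647994244
```

```bash
python3 -c "
from station import status,ticket
s=status.sense();print(s['t'],abs(s['qd']).max(),s['force']);print(ticket.sign_off())"
```

```text
17.9 0.03455458378414378 [ 0.39950046 -0.02440327 -0.26111355]
the job is handed in; nothing more can be done
None
```

I raised the sash to the pointer with the shut fingertips under the rubber strip's front edge, took the hand well clear, and handed in at about 17.9 s. No verdict was reported.

**Last checks:**
- **Height:** The final wrist view, with lip and pointer in the same picture, puts the lip 1 to 3 mm below the pointer tip. The limit is 7 mm.
- **Where the views disagreed:** The tip measured 0.224 m high in the first view and 0.218 to 0.220 m in the last. The lip measured 0.217 m (by eye) and 0.221 m (edge search) in the last view. A two-view triangulation of the tip came out poor (tip 0.229 m), so I did not use it.
- **Standing free:** The lip height held after I withdrew (0.2215 m before, 0.221 m after), and the force reading was close to zero at hand-in. The arm still showed a joint speed of 0.035 rad/s.
- **Other objects:** I steered clear of the movement, the jar and the small things, but I did not measure them again at the end.

**What went wrong on the way:** On the first try the fingers missed the lip, because their real ends sit about 28 mm short of the reported TCP. Coming back down, they pushed the sash about 25 mm lower from above. I saw no sign that the lip was pinched. I went in lower, got proper contact from beneath and pushed it up from there.

**Finger angle:** The arm could not reach under the lip level and head-on. I pushed with the fingers leaning in at about 65° below horizontal, an angle I got by commanding poses beyond the arm's reach, so contact was on the strip's lower front edge.

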